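# Slide an insulation plate out of its holder and lay it on the test electrode

## Robot

A 6-joint arm with a two-finger parallel gripper is mounted at the origin on a cart in front of the work surface, level with it; the furniture and walls round the work are solid. World frame = base frame: x ahead of the robot, y to its left, z up, the work surface at z = 0. Lengths are in m, angles in rad, forces in N, time in s.
With the tool pointing down it reaches from about 0.35 to 0.85 m from the base axis. Payload 8.1 kg.
Tool frame: the origin (TCP) lies on the centre line of the jaws, within the pads' length; the fingertips stand 25 mm ahead of it and the grasp point (between the pads) lies 6 mm ahead of it; z points along the fingers, y is the line along which they close (so a half turn about z gives the same grasp; the last joint's range is limited). The gripper opens to 85 mm and grips with 20 to 120 N. Pads are 22 mm wide; open, the fingers measure 114 mm over their backs; the gripper's body (76 mm by 85 mm) begins 54 mm behind the grasp point. The pads swing forward as they close: fully open they stand 13 mm farther back than shut.
Start: joints at [1.252, 0.13, 1.488, -0, 1.523, -0.085], TCP at [0.139, 0.584, 0.256] pointing down, gripper open.
Joint ranges: [-2.96, 2.96], [-0.89, 2.26], [0.02, 2.5], [-1.34, 4.48], [0, 2.73], [-2.66, 2.66]. Speed limits (rad/s): [2.39, 2.39, 2.79, 3.14, 3.14, 3.14].

## Interface

Orientations are given as a unit quaternion [w, x, y, z].
In Python, from station import move_pose, servo_line, move_joints, set_gripper, wait, ik, read_camera, IKError, job_done, silhouettes, tip_of, current_time_s, current_joint_pos, current_qvel, current_joint_torque, current_eef_pos, current_orientation, current_wrist_force, current_ft_torque, current_grip_width, current_grip_force gives the robot as it stands. Calls block until the motion is done:
- move_pose(position, orientation): joint-space move of the TCP to a pose.
- servo_line(position, orientation=None, rate=0.15): straight line of the TCP; orientation=None keeps the orientation; rate is the mean speed in m/s.
- move_joints(angles): joint-space move.
- set_gripper(opening, effort=None): finger opening in m; effort is the grip in N (None keeps the last); returns when the fingers have stopped.
- wait(seconds).
- ik(position, orientation): joint angles nearest the present ones, or None.
- read_camera(name): name is "side" or "top"; returns a dict with "frame" (420x560x3 uint8, blue, green, red), "z_map" (420x560 float32, m along the optical axis (not along the pixel's ray), 0 where there is no reading), "K" (3x3 intrinsics, pixels), "dist_coeffs" ([k1, k2, p1, p2, k3] as OpenCV has them; the pictures are not rectified), "extrinsics" (4x4, takes a point from camera to world coordinates). Camera axes: x right, y up, looking along -z (the intrinsics and any distortion apply to the point x, -y, -z); pixel columns grow to the right and rows downward; lengths in m; the calibration is good to about 2 mm. A picture is of the moment at which its call begins.
A pose or a line that the arm cannot do raises IKError and nothing moves.
- job_done(): hands the job in; it is judged then, once.
Trained networks look in the newest picture that a camera, given by its name, has taken for a name from the list of things; names that differ only in an ending like _2 or _b are one class to them, and where a whole thing is asked for, a point or a joint stands for the part that bears it (a point fixed in the world has none). Each returns a list of dicts, best first, with "confidence" (0 to 1); they miss things now and then, are a little off and sometimes report something else, mostly with a low value. They report only what shows in the picture. A call takes as long as a camera call. They do not tell look-alikes from the thing itself.
- silhouettes(label, camera): "pixels" (420x560 bool, what is visible of it).
- tip_of(label, camera): "xyz" ([x, y, z] in m, in world coordinates, good to about 4 mm: a listed point, or the origin of a listed thing).
Readings, each from a call of its own:
- current_time_s(): time.
- current_joint_pos(): joint angles.
- current_qvel(): joint speeds.
- current_joint_torque(): joint torques, N m.
- current_eef_pos(): TCP position.
- current_orientation(): TCP orientation.
- current_wrist_force(): force on the tool from outside, world axes, zero at the start.
- current_ft_torque(): the same for the moment, N m.
- current_grip_width(): finger opening in m.
- current_grip_force(): force on a finger pad.
Only numpy, scipy, OpenCV 4.12 (cv2) and the standard library are available. Lean on these libraries where they do the work, as an engineer would, in place of code of your own. Each camera call takes 0.05 s, during which the arm holds its last target. There are 200 camera calls.

## Task

Before the high-voltage test, press on top of the yellow-green insulation plate that lies in the grey holder and slide it out through the holder's open end until about two fifths of its length hangs free, without letting it fall. Then pinch the free end, lift the plate clear, lay it flat and centred along the brass electrode bar and let go. Never lean hard on the plate (the holder's bed slopes a little; keep the pressure on it and on the electrode under 15 N all the time), and leave the things round about where they are.

Things in the scene. Friction and masses are not known exactly. Their poses are not given: they have to be found in the camera images.
- specimen: yellow-green rigid insulation plate, 100 (x) x 50 (y) x 3 (z) mm, 0.03 to 0.06 kg, copper-coloured dot in the middle of its top. Origin: centre of its underside; x along its length, -x end towards the holder's mouth, z square to its face, upward. It lies in the holder's channel, its top 2 mm below the rails' top, its front end 4 to 8 mm inside the mouth. Fingers grip it better than the bed does.
- front_edge (a point): middle of the lower edge of the plate's front (-x) end, 50 mm from its origin, axes as the plate's
- holder: fixed grey block, 120 x 80 mm, 44 to 52 mm high with its aluminium rails, on a foot 128 x 88 x 10 mm; origin: centre of the block on the table, z up. A channel 52 mm wide runs along its x, open at -x (the mouth), closed by a wall at x = +50 mm. Rails: 14 mm wide, 5 mm above the bed. A brass screw cap, 9 mm thick, stands 8 mm out of the -y side at x = -35 mm.
- bed: rigid polished steel bed under the plate; it rises about 3.4 degrees (0.06 rad) towards the mouth. Origin: on its top, above the holder's origin, 43 mm over the table; x along the slope, z square to it. A sprung pad in the -y rail, 25 mm inside the mouth, holds the plate sideways with about 4.5 N, so a finger that grazes it slips: press down with 9 to 12 N and drag.
- mouth (a point): point on the bed's front edge in the middle of the open end, 60 mm from the bed's origin along its -x, about 47 mm above the table; axes as the bed's, so the plate slides out along -x
- electrode: fixed brass electrode bar, 70 (x) x 30 (y) mm, its flat top 55 mm above the table, on a black base 110 x 76 x 12 mm; a red socket 10 mm thick sticks 14 mm out of its +x end, its axis 25 mm above the table. Origin: centre of the base on the table; x along the bar, z up
- electrode_top (a point): centre of the bar's top face, 55 mm above the table, axes as the electrode's
- fuse_box: small red and white carton, 40 x 62 x 24 mm, origin: centre of its underside; bystander
- loupe: black loupe, 33 mm across, 31 mm high, origin: centre of its underside; bystander
- weight_200: brass calibration weight, 28 mm across, 46 mm high, origin: centre of its underside; bystander
Not all that is in view belongs to the job. Of the things that look like the specimen, the larger one is meant.

How it is judged:
By the outcome, as a careful person would: the job done as asked, in the order asked, and still so for the second after the job is handed in, with the robot touching nothing.
It also fails if it takes over 72 s, if anything falls off the work surface, if the arm or the gripper's body presses on something with over 40 N, if the wrist force passes 120 N, or if a joint passes its speed limit or range.

## Working session

There is one attempt and no reset: what is moved stays moved. The work goes in short steps, each a Python script; the robot and the scene stay as the last script left them, time stands still between calls to the robot, and variables do not carry over. Pictures are saved under pics/ and viewed, at most 11 in all, crops included, and the job is handed in when it is done.

```bash
ls; mkdir -p pics; python3 - <<'E'
from station import *
import cv2,numpy as np
for c in("top","side"):
    r=read_camera(c);cv2.imwrite(f"pics/{c}1.png",r["frame"])
    print(c,r["K"].tolist(),r["dist_coeffs"],np.round(r["extrinsics"],3).tolist())
    for l in("specimen","front_edge","holder","bed","mouth","electrode","electrode_top","fuse_box","loupe","weight_200"):
        print(l,[(np.round(d["xyz"],4).tolist(),round(d["confidence"],2)) for d in tip_of(l,c)])
print(current_time_s(),current_orientation())
E
```

```text
pics
top [[417.1891351243825, 0.0, 279.6652862706459], [0.0, 417.1891351243825, 211.16886722526633], [0.0, 0.0, 1.0]] [-0.05461089  0.          0.          0.          0.        ] [[0.024, 0.98, -0.197, 0.372], [-0.999, 0.028, 0.017, 0.122], [0.022, 0.197, 0.98, 0.92], [0.0, 0.0, 0.0, 1.0]]
specimen [([0.4783, -0.0954, 0.0], 0.98), ([0.5386, 0.271, 0.043], 0.56)]
front_edge [([0.4909, 0.2716, 0.0485], 0.7), ([0.4615, -0.063, -0.0047], 0.69)]
holder [([0.5477, 0.273, -0.001], 0.61)]
bed [([0.5433, 0.2734, 0.0444], 0.65)]
mouth [([0.4878, 0.2697, 0.0494], 0.49)]
electrode [([0.5603, 0.0466, -0.0039], 0.76)]
electrode_top [([0.5599, 0.0395, 0.0588], 0.93)]
fuse_box [([0.7095, 0.1083, -0.0006], 0.69)]
loupe [([0.6999, 0.2073, 0.0018], 0.66)]
weight_200 [([0.4035, 0.1556, 0.0022], 0.63)]
side [[519.2276074534622, 0.0, 274.61836617663806], [0.0, 519.2276074534622, 205.14154189685885], [0.0, 0.0, 1.0]] [0.01714647 0.         0.         0.         0.        ] [[-0.938, 0.121, -0.325, 0.223], [-0.346, -0.377, 0.859, 1.014], [-0.019, 0.918, 0.396, 0.484], [0.0, 0.0, 0.0, 1.0]]
specimen [([0.4756, -0.0956, -0.0], 0.63), ([0.5406, 0.2761, 0.0404], 0.59)]
front_edge [([0.4843, 0.2739, 0.0475], 0.89), ([0.4615, -0.0649, 0.0019], 0.69)]
holder [([0.5419, 0.2761, -0.0002], 0.56)]
bed []
mouth [([0.4847, 0.2677, 0.0506], 0.49), ([0.7009, 0.2091, -0.0007], 0.22)]
electrode [([0.5672, 0.0425, -0.0009], 0.97)]
electrode_top [([0.5633, 0.0484, 0.0545], 0.68)]
fuse_box [([0.711, 0.1082, -0.0006], 0.63)]
loupe [([0.7001, 0.2104, -0.0005], 0.59)]
weight_200 [([0.4034, 0.1546, -0.0043], 0.85)]
1.1 [-2.35787439e-06  1.16607392e-01  9.93178089e-01 -3.72286445e-06]
```

View pics/top1.png

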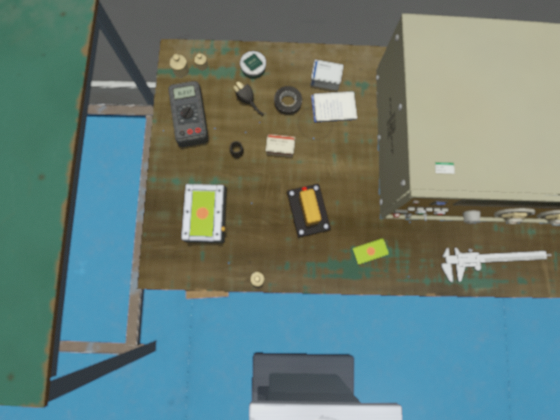

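View pics/side1.png

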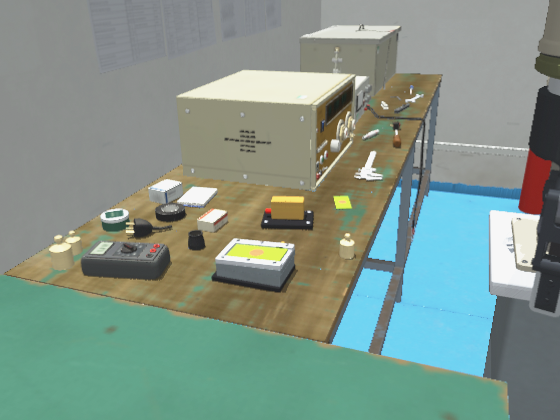

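The top view shows the holder with the larger plate at about (203,212), its mouth facing down the image (world -x). The electrode is at (310,207) and turned slightly, and the smaller look-alike is at (370,251). Next I'll measure the pose accurately from colour.

```bash
cat > h.py <<'E'
from station import *
import cv2,numpy as np
def cloud(r):
    h,w=r["z_map"].shape; v,u=np.mgrid[:h,:w]
    p=cv2.undistortPoints(np.stack([u,v],-1).reshape(-1,1,2).astype(float),r["K"],r["dist_coeffs"]).reshape(h,w,2)
    return np.dstack([p[...,0],-p[...,1],-np.ones((h,w))])  # rays
def onplane(r,uv,z):
    p=cv2.undistortPoints(np.asarray(uv,float).reshape(-1,1,2),r["K"],r["dist_coeffs"]).reshape(-1,2)
    d=np.c_[p[:,0],-p[:,1],-np.ones(len(p))]@r["extrinsics"][:3,:3].T; o=r["extrinsics"][:3,3]
    z=np.broadcast_to(z,len(p))
    return o+d*((z-o[2])/d[:,2])[:,None]
def xyz(r):
    c=cloud(r)*r["z_map"][...,None]
    return c@r["extrinsics"][:3,:3].T+r["extrinsics"][:3,3]
def rect(P):
    (cx,cy),(a,b),t=cv2.minAreaRect((P[:,:2]*1000).astype(np.float32))
    if a<b:a,b,t=b,a,t+90
    t=(t+90)%180-90
    return np.round([cx,cy,a,b,t],1).tolist()
def mask(r,lab):
    hsv=cv2.cvtColor(r["frame"],cv2.COLOR_BGR2HSV)
    lo,hi={"plate":((28,100,80),(42,255,255)),"bar":((10,120,90),(26,255,255))}[lab]
    return cv2.inRange(hsv,lo,hi)>0
E
python3 - <<'E'
from h import *
for c in("top","side"):
    r=read_camera(c);X=xyz(r)
    for l,lab,z,near in(("plate","specimen",.047,(.54,.273)),("bar","electrode",.055,(.563,.044))):
        m=mask(r,l)&(np.hypot(X[...,0]-near[0],X[...,1]-near[1])<.08)&(X[...,2]>.03)
        P=X[m]; 
        v,u=np.nonzero(m)
        if l=="bar": m2=abs(P[:,2]-.055)<.006; u,v,P=u[m2],v[m2],P[m2]
        A=np.c_[P[:,0]-near[0],P[:,1]-near[1],np.ones(len(P))];k=np.linalg.lstsq(A,P[:,2],rcond=None)[0]
        print(c,l,len(P),"depth rect",rect(P),"plane",np.round(k,4),"ray rect",rect(onplane(r,np.c_[u,v],z)), "mean",P.mean(0).round(4))
    S=silhouettes("holder",c)
    if S:
        P=X[S[0]["pixels"]];P=P[(P[:,2]>.043)]
        print("holder top",len(P),rect(P),np.median(P[:,2]))
    h=r["frame"]; 
    crop=h[170:260,165:345] if c=="top" else h[190:290,205:325]
    cv2.imwrite(f"pics/crop_{c}.png",cv2.resize(crop,None,fx=4,fy=4,interpolation=cv2.INTER_CUBIC))
E
```

```text
top plate 835 depth rect [540.5, 272.8, 97.2, 46.7, 0.2] plane [-0.06   -0.0003  0.0471] ray rect [540.2, 272.7, 95.9, 46.6, -0.0] mean [0.5395 0.2726 0.0471]
top bar 458 depth rect [560.2, 43.5, 70.2, 30.4, 15.1] plane [0.0034 0.001  0.0553] ray rect [559.6, 44.0, 70.3, 30.3, 14.6] mean [0.5594 0.044  0.0553]
holder top 1021 [475.3, 239.7, 287.6, 120.7, 26.0] 0.048108594028768326
side plate 588 depth rect [542.1, 267.4, 103.8, 50.6, 2.2] plane [-0.0637  0.005   0.0468] ray rect [540.4, 268.0, 99.3, 47.2, 6.2] mean [0.5392 0.2689 0.0468]
side bar 138 depth rect [561.2, 45.8, 68.6, 32.4, 17.4] plane [ 0.0343 -0.1067  0.0545] ray rect [559.3, 51.2, 68.4, 38.5, 17.7] mean [0.5573 0.0535 0.0533]
holder top 939 [424.8, 627.2, 861.7, 135.8, -71.5] 0.047202304019039076
```

View pics/crop_top.png

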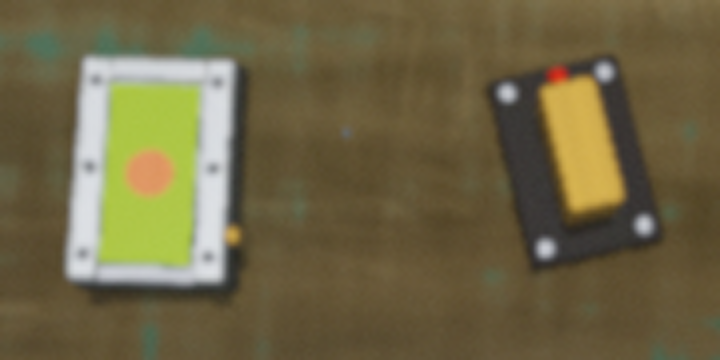

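The crop shows the plate in the channel with its mouth at the lower edge, and the electrode's red socket at its far (+x) end with a yaw of about +15°. I'll refine the plate's yaw from its mid-line, then hover with the gripper shut.

```bash
cat >> h.py <<'E'
from scipy.spatial.transform import Rotation as R
def midline(P,c0,yaw):
    """re-fit centre/yaw/extent of an oblong blob near c0 by its mid-line"""
    for _ in range(3):
        e=np.array([np.cos(yaw),np.sin(yaw)]);f=np.array([-e[1],e[0]])
        s=(P[:,:2]-c0)@e;t=(P[:,:2]-c0)@f
        b=np.arange(-.04,.04,.004);x=[];m=[]
        for a in b:
            k=(s>=a)&(s<a+.004)
            if k.sum()>8:x.append(a+.002);m.append((np.percentile(t[k],2)+np.percentile(t[k],98))/2)
        k=np.polyfit(x,m,1);yaw+=np.arctan(k[0])
        c0=np.array(c0)+f*k[1]
    s=(P[:,:2]-c0)@e
    return c0,yaw,np.percentile(s,[.5,99.5])
def quat(yaw,slope):
    """tool down, closing line across; slope>0: tool square to bed rising to -x"""
    x=np.array([np.cos(yaw)*np.cos(slope),np.sin(yaw)*np.cos(slope),-np.sin(slope)])
    y=np.array([-np.sin(yaw),np.cos(yaw),0]);n=np.cross(x,y)
    M=np.c_[-x,y,-n]
    q=R.from_matrix(M).as_quat();return q[[3,0,1,2]],M
E
python3 - <<'E'
from h import *
r=read_camera("top");X=xyz(r)
for l,z,near,y0 in(("plate",.047,(.54,.273),0),("bar",.0553,(.56,.044),.26)):
    m=mask(r,l)&(np.hypot(X[...,0]-near[0],X[...,1]-near[1])<.08)&(X[...,2]>.03)
    if l=="bar":m&=abs(X[...,2]-.055)<.005
    v,u=np.nonzero(m)
    for P in(X[m],onplane(r,np.c_[u,v],z-(.06*(X[m][:,0]-.54) if l=="plate" else 0))):
        print(l,midline(P,near,y0))
set_gripper(0,30)
q,M=quat(0,.06)
tip=np.array([.565,.2725,.0465-.0015+.03])
p=tip-M[:,2]*.025
print(p,q)
move_pose(p,q)
wait(.3);print(current_time_s(),current_eef_pos(),current_wrist_force(),current_grip_width())
r=read_camera("side");cv2.imwrite("pics/s2.png",cv2.resize(r["frame"][120:300,180:380],None,fx=3.3,fy=3.3))
E
```

```text
plate (array([0.54000111, 0.27264041]), np.float64(0.01595264743570605), array([-0.04801059,  0.04863606]))
plate (array([0.54000033, 0.27260791]), np.float64(0.012499869106140205), array([-0.04794139,  0.04857565]))
bar (array([0.560003  , 0.04398904]), np.float64(0.25497235302096366), array([-0.03465287,  0.03460879]))
bar (array([0.55998713, 0.04404839]), np.float64(0.25387528635419115), array([-0.0351405 ,  0.03416954]))
[0.5664991  0.2725     0.09995501] [-0.0299955  -0.          0.99955003  0.        ]
4.4 [0.56631603 0.2730474  0.10015689] [-0.27074068  0.20511295 -0.79319851] -0.00010945976258901868
```

View pics/s2.png

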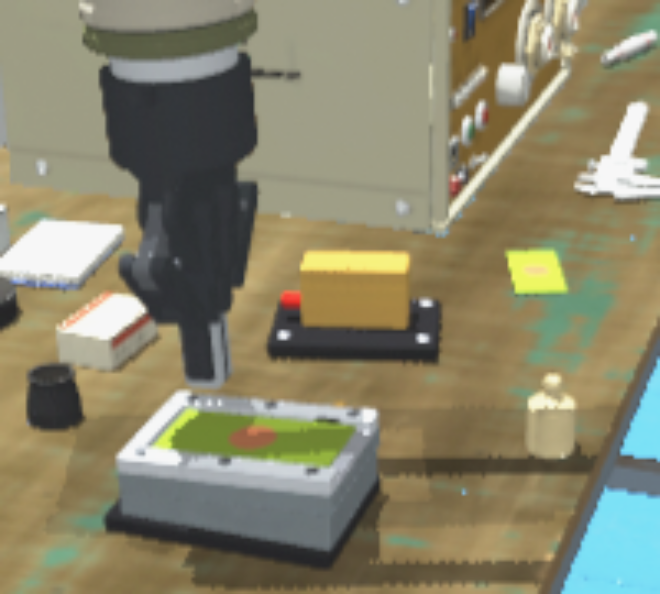

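The closed fingers hover over the plate's rear part, at about (205,380) in this crop. Now a guarded descent.

```bash
python3 - <<'E'
from h import *
q,M=quat(.014,.06); n=-M[:,2]
p0=np.array([.565,.2728,.0750])+n*.025
move_pose(p0,q); servo_line(p0-n*.022,q,.08); wait(.3)
b=current_wrist_force();print("bias",b,current_time_s())
d=.022
while d<.036:
    d+=.0004; servo_line(p0-n*d,q,.02)
    f=(current_wrist_force()-b)@n
    if f>.5: print(round(d*1e3,2),round(float(f),2),current_time_s())
    if f>6: break
wait(.2);f=current_wrist_force()-b
print(d,f,f@n,current_eef_pos(),current_eef_pos()-(p0-n*d),current_time_s())
np.savez("s.npz",p0=p0,b=b,d=d)
E
```

```text
bias [ 0.69200495 -0.58570053 -0.0180707 ] 5.425
23.2 1.19 6.175
24.0 0.83 6.675
29.6 0.56 10.175
30.4 2.18 10.675
30.8 5.15 10.925
31.2 6.72 11.175
0.031200000000000023 [-2.15824875 -0.51124614  6.02378005] 5.883106765605549 [0.56520405 0.27291963 0.06985579] [0.00057579 0.00012483 0.00104463] 11.375
```

```bash
cat > drag.py <<'E'
from h import *
import sys
def drag(s0,d,dist,step=.003,target=10.5):
    z=np.load("s.npz");p0,b=z["p0"],z["b"];q,M=quat(.014,.06);n=-M[:,2];x=M[:,0]
    s=s0;log=[];fa=None
    while s<s0+dist-1e-6:
        s=min(s+step,s0+dist)
        servo_line(p0+x*s-n*d,q,.025)
        F=current_wrist_force()-b;f=float(F@n)
        log.append((round(s*1e3,1),round(d*1e3,2),round(f,1),round(float(F@x),1)))
        d+=np.clip((target-f)*.00006,-.0004,.0002)
        if f>14: d-=.0004; servo_line(p0+x*s-n*d,q,.03); log.append("high")
    print(log,current_time_s(),current_eef_pos());return s,d
E
python3 - <<'E'
from drag import *
z=np.load("s.npz");p0,b,d=z["p0"],z["b"],float(z["d"]);q,M=quat(.014,.06);n=-M[:,2]
for i in range(4):
    f=(current_wrist_force()-b)@n
    if f>9.3:break
    d+=.0003;servo_line(p0-n*d,q,.02)
print(d,(current_wrist_force()-b)@n)
s,d=drag(0,d,.012)
wait(.1)
r=read_camera("top");X=xyz(r)
m=mask(r,"plate")&(np.hypot(X[...,0]-.53,X[...,1]-.273)<.09)&(X[...,2]>.03)
print("front x",np.percentile(X[m][:,0],[.5,99.5]),"initial .492,.5886")
np.savez("s.npz",p0=p0,b=b,d=d,s=s)
E
```

```text
0.032100000000000024 11.52625616176507
[(3.0, 32.1, 9.4, 1.5), (6.0, np.float64(32.16), 9.5, 0.7), (9.0, np.float64(32.22), 8.6, -1.5), (12.0, np.float64(32.34), 9.6, 0.6)] 13.1917 [0.55438787 0.27292068 0.07046047]
front x [0.50418832 0.55104523] initial .492,.5886
```

```bash
python3 - <<'E'
from h import *
a=read_camera("side")["frame"][200:300,200:330];b=read_camera("top")["frame"][165:265,150:280]
cv2.imwrite("pics/s3.png",cv2.resize(np.hstack([a,b]),None,fx=3,fy=3,interpolation=cv2.INTER_CUBIC))
for c in("side","top"):
  for l in("specimen","front_edge"): print(c,l,[(np.round(d["xyz"],4).tolist(),round(d["confidence"],2)) for d in tip_of(l,c)])
E
```

```text
side specimen [([0.4736, -0.0943, 0.0027], 0.76), ([0.5355, 0.2702, 0.0425], 0.6)]
side front_edge [([0.4804, 0.2736, 0.0471], 0.57), ([0.4655, -0.066, 0.0019], 0.5)]
top specimen [([0.5281, 0.2714, 0.043], 0.82), ([0.4775, -0.0941, -0.0009], 0.77)]
top front_edge [([0.4628, -0.0646, -0.0021], 0.95), ([0.4813, 0.272, 0.0505], 0.87), ([0.711, 0.1097, 0.0022], 0.55)]
```

View pics/s3.png

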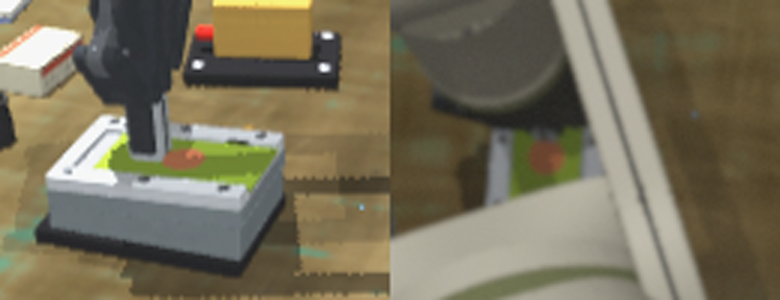

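In the side view (left) the plate has slid about 10 mm and bare bed shows behind it at (95,165). The top view is blocked by the arm, so I'll go on dragging and measure from the side.

```bash
cat >> h.py <<'E'
def sideplate():
    r=read_camera("side");X=xyz(r)
    hsv=cv2.cvtColor(r["frame"],cv2.COLOR_BGR2HSV)
    box=(abs(X[...,0]-.52)<.1)&(abs(X[...,1]-.273)<.05)&(X[...,2]>.035)&(X[...,2]<.065)
    m=(cv2.inRange(hsv,(26,90,40),(44,255,255))>0)&box
    o=(cv2.inRange(hsv,(3,80,50),(19,255,255))>0)&box
    P=X[m];k=(abs(P[:,1]-.273)<.018)
    return np.round(np.r_[np.percentile(P[k,0],[1,99]),np.median(X[o],0) if o.any() else 0],4),r
E
python3 - <<'E'
from drag import *
z=np.load("s.npz");p0,b,d,s=z["p0"],z["b"],float(z["d"]),float(z["s"])
print(sideplate()[0])
s,d=drag(s,d,.027)
wait(.1)
m,r=sideplate();print(m,current_wrist_force()-b)
cv2.imwrite("pics/s4.png",cv2.resize(r["frame"][190:300,200:330],None,fx=4,fy=4,interpolation=cv2.INTER_CUBIC))
for l in("front_edge","specimen","mouth"): print(l,[(np.round(e["xyz"],4).tolist(),round(e["confidence"],2)) for e in tip_of(l,"side")])
np.savez("s.npz",p0=p0,b=b,d=d,s=s)
E
```

```text
[0.482  0.5806 0.5323 0.2713 0.0475]
[(15.0, 32.39, 9.6, -0.4), (18.0, np.float64(32.45), 9.2, 0.2), (21.0, np.float64(32.53), 10.8, 1.0), (24.0, np.float64(32.51), 10.1, 0.3), (27.0, np.float64(32.53), 10.8, -0.2), (30.0, np.float64(32.51), 10.7, -0.8), (33.0, np.float64(32.5), 10.1, -0.4), (36.0, np.float64(32.52), 11.2, 0.2), (39.0, np.float64(32.48), 11.2, 0.8)] 16.0917 [0.52759895 0.27271099 0.07207898]
[0.4549 0.5528 0.5053 0.2717 0.0492] [-0.29048881 -0.8546994   9.40795846]
front_edge [([0.4535, 0.273, 0.0506], 0.93), ([0.4647, -0.0655, 0.0029], 0.74)]
specimen [([0.5063, 0.2703, 0.0434], 0.66), ([0.4729, -0.0933, 0.0022], 0.59)]
mouth []
```

View pics/s4.png

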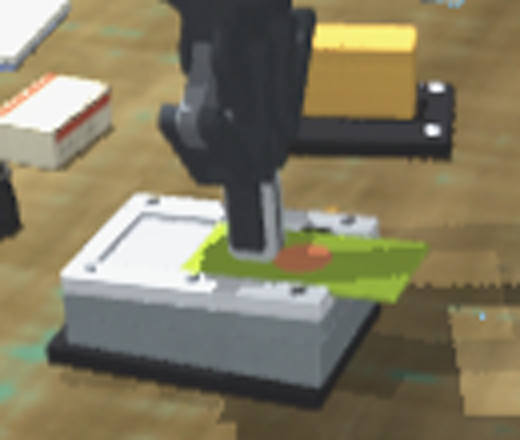

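The plate now sticks out of the mouth with its front end at about (410,270), and the finger sits behind the dot. I'll measure the mouth line, then finish the drag.

```bash
python3 - <<'E'
from drag import *
z=np.load("s.npz");p0,b,d,s=z["p0"],z["b"],float(z["d"]),float(z["s"])
r=read_camera("side");X=xyz(r)
hsv=cv2.cvtColor(r["frame"],cv2.COLOR_BGR2HSV)
for y in (.2395,.3065):
    k=(abs(X[...,1]-y)<.005)&(X[...,2]>.040)&(X[...,2]<.06)&(hsv[...,1]<60)
    print("rail",y,k.sum(),np.percentile(X[k][:,0],[0,2,5,95,98,100]).round(4))
print(sideplate()[0])
s,d=drag(s,d,.0095)
wait(.1);print(sideplate()[0],current_wrist_force()-b)
np.savez("s.npz",p0=p0,b=b,d=d,s=s)
E
```

```text
rail 0.2395 176 [0.4829 0.4849 0.4873 1.0795 1.0812 1.0836]
rail 0.3065 442 [0.4821 0.4831 0.4857 1.0788 1.0804 1.0826]
[0.4547 0.5532 0.5054 0.2716 0.0493]
[(42.0, 32.44, 9.9, -0.1), (45.0, np.float64(32.48), 10.1, -0.7), (48.0, np.float64(32.5), 10.5, -0.2), (48.5, np.float64(32.5), 9.8, -1.3)] 17.5417 [0.51830638 0.27263901 0.07260771]
[0.4461 0.5442 0.4955 0.2717 0.0496] [ 0.86781781 -0.59812511  9.63484398]
```

```bash
python3 - <<'E'
from drag import *
z=np.load("s.npz");p0,b,d,s=z["p0"],z["b"],float(z["d"]),float(z["s"])
s,d=drag(s,d,.002,step=.002)
q,M=quat(.014,.06);n=-M[:,2];x=M[:,0]
servo_line(p0+x*s-n*(d-.004),q,.03)
servo_line(p0+x*s+n*.06,q,.15)
wait(.2);print(sideplate()[0],current_time_s())
p=np.array([.40,.273,.20]);move_joints(ik(p,q))
set_gripper(.085);print(current_grip_width(),current_time_s())
E
python3 - <<'E'
from h import *
m,r=sideplate();print(m)
r=read_camera("top");X=xyz(r)
k=(cv2.inRange(cv2.cvtColor(r["frame"],cv2.COLOR_BGR2HSV),(26,90,40),(44,255,255))>0)&(abs(X[...,0]-.5)<.1)&(abs(X[...,1]-.273)<.05)&(X[...,2]>.035)&(X[...,2]<.065)
P=X[k];print(k.sum(),midline(P,(.495,.273),.014),midline(P[P[:,0]>.48],(.5,.273),.014))
for l in("specimen","front_edge","mouth"):
  for c in("top","side"): print(l,c,[(np.round(e["xyz"],4).tolist(),round(e["confidence"],2)) for e in tip_of(l,c)])
cv2.imwrite("pics/t5.png",cv2.resize(r["frame"][150:280,140:290],None,fx=4,fy=4,interpolation=cv2.INTER_CUBIC))
E
```

```text
[(50.5, 32.54, 9.7, 0.0)] 17.9417 [0.5162917 0.2726348 0.0727632]
[0.4439 0.5421 0.4937 0.2716 0.0496] 19.2167
0.08486245099491019 20.5667
[0.444  0.5413 0.4898 0.2672 0.0499]
803 (array([0.49504491, 0.27072231]), np.float64(0.10703529018069137), array([-0.05234161,  0.04545155])) (array([0.50000944, 0.27234079]), np.float64(0.022545757565765358), array([-0.01902145,  0.03996476]))
specimen top [([0.4745, -0.0962, 0.0009], 0.84), ([0.4882, 0.2724, 0.0441], 0.71)]
specimen side [([0.4971, 0.2707, 0.0467], 0.83), ([0.4749, -0.0924, 0.0017], 0.59)]
front_edge top [([0.4441, 0.2707, 0.0503], 0.74), ([0.4543, -0.0632, -0.0031], 0.64), ([0.561, 0.0459, -0.0031], 0.53)]
front_edge side [([0.4407, 0.2759, 0.0501], 0.78), ([0.4633, -0.0625, -0.0029], 0.66), ([0.5442, 0.2726, -0.0006], 0.42)]
mouth top []
mouth side [([0.4416, 0.275, 0.0496], 0.26)]
```

View pics/t5.png

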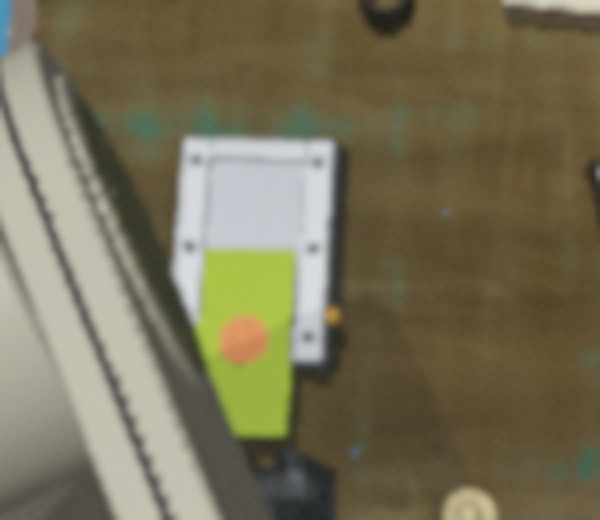

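The plate rests in the channel with about 40 mm hanging out, its front end at about (260,437), and it hasn't tipped. Now the pinch across its sides.

```bash
python3 - <<'E'
from h import *
q,M=quat(.014,.06);n=-M[:,2]
g=np.array([.462,.2719,.0494])
p=g+n*.006
move_pose(p+n*.08,q); wait(.2); b=current_wrist_force()
servo_line(p+n*.02,q,.15); servo_line(p,q,.05)
wait(.2);print("free",current_wrist_force()-b,current_eef_pos()-p,current_time_s())
set_gripper(.056,20);print(current_wrist_force()-b,current_grip_width())
set_gripper(.03,20);wait(.2);print("grip",current_wrist_force()-b,current_grip_width(),current_grip_force(),current_time_s())
np.savez("g.npz",p=p,b=b)
r=read_camera("side")
cv2.imwrite("pics/s6.png",cv2.resize(r["frame"][180:300,200:350],None,fx=4,fy=4,interpolation=cv2.INTER_CUBIC))
E
```

```text
free [0.03605477 1.37318827 0.69077994] [0.00025683 0.00010291 0.00031171] 22.925
[0.60556237 1.6037032  0.2453803 ] 0.0559615992713517
grip [ 0.46651944  2.41442117 -0.01396552] 0.049311502518707244 20.910554230213165 23.7417
```

View pics/s6.png

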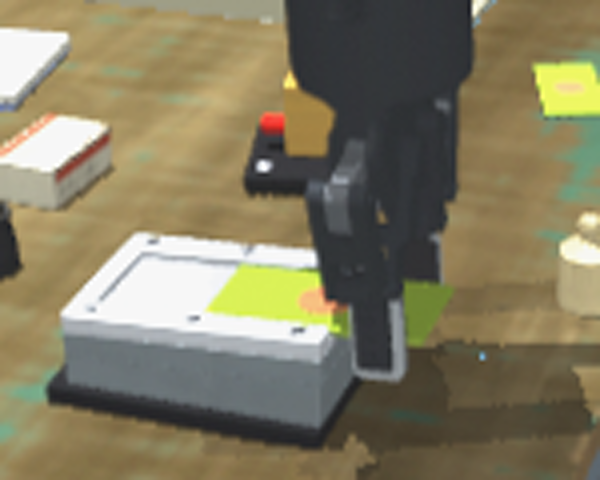

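The fingers straddle the free end, with the near pad at about (378,340), and hold it evenly. I'll tighten the grip and lift.

```bash
python3 - <<'E'
from h import *
z=np.load("g.npz");p,b=z["p"],z["b"];q,M=quat(.014,.06);n=-M[:,2]
set_gripper(.03,45)
servo_line(p+n*.012,q,.04);print(current_wrist_force()-b)
servo_line(p+[0,0,.11],q,.12)
wait(.2);print(current_grip_width(),current_grip_force(),current_time_s())
for c in("side","top"):
    r=read_camera(c);X=xyz(r)
    k=(cv2.inRange(cv2.cvtColor(r["frame"],cv2.COLOR_BGR2HSV),(26,90,40),(44,255,255))>0)&(abs(X[...,0]-.5)<.1)&(abs(X[...,1]-.273)<.06)&(X[...,2]>.10)&(X[...,2]<.20)
    P=X[k]
    if len(P)<50:print(c,len(P));continue
    A=np.c_[P[:,0]-.462,P[:,1]-.272,np.ones(len(P))];w=np.ones(len(P),bool)
    for _ in range(4):
        f=np.linalg.lstsq(A[w],P[w,2],rcond=None)[0];w=abs(A@f-P[:,2])<.003
    P=P[w];print(c,len(P),"plane",f.round(4),P.min(0).round(4),P.max(0).round(4));
    try:print(midline(P,(.493,.272),.014))
    except Exception as e:print(e)
r=read_camera("side");cv2.imwrite("pics/s7.png",cv2.resize(r["frame"][120:300,200:400],None,fx=3.2,fy=3.2,interpolation=cv2.INTER_CUBIC))
E
```

```text
[ 0.58517079  2.24793585 -0.41271992]
0.04825456775578654 46.57270431518555 25.625
side 484 plane [-0.0607 -0.0133  0.1598] [0.4424 0.2447 0.1531] [0.5425 0.2998 0.1627]
(array([0.49290738, 0.27454017]), np.float64(0.050877130150265425), array([-0.05048333,  0.04891019]))
top 28
```

View pics/s7.png

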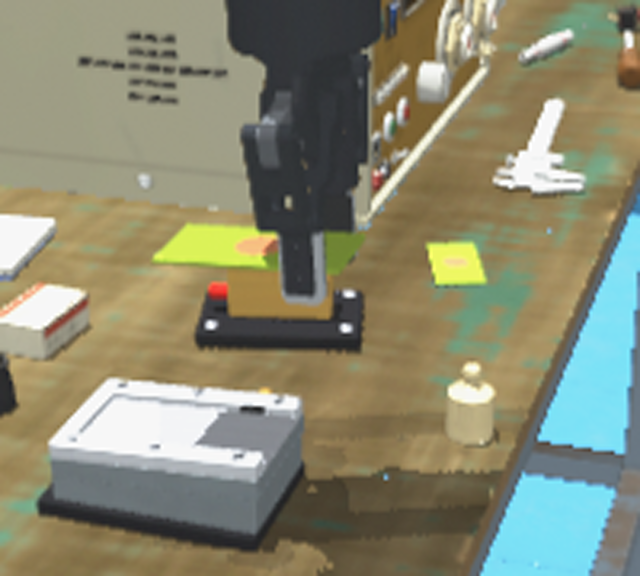

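The plate is held firmly and lifted clear, showing at (155–365, 225–270) in the crop. It keeps its tilt relative to the tool, so it will be level once the tool is vertical. On to the electrode.

```bash
python3 - <<'E'
from h import *
yaw=.2545;q,M=quat(yaw,0.0);e=np.array([np.cos(yaw),np.sin(yaw)]);f=np.array([-e[1],e[0]])
c=np.array([.560,.044]);g=c-.031*e
move_pose([*g,.165],q);servo_line([*g,.085],q,.1);wait(.2)
b=current_wrist_force();print(b,current_eef_pos(),current_time_s())
np.savez("e.npz",g=g,b=b)
for cam in("side","top"):
    r=read_camera(cam);X=xyz(r)
    k=(cv2.inRange(cv2.cvtColor(r["frame"],cv2.COLOR_BGR2HSV),(26,90,40),(44,255,255))>0)&(abs(X[...,0]-.56)<.1)&(abs(X[...,1]-.044)<.08)&(X[...,2]>.068)&(X[...,2]<.095)
    P=X[k]
    if len(P)<50:print(cam,len(P));continue
    A=np.c_[(P[:,:2]-c)@e,(P[:,:2]-c)@f,np.ones(len(P))];w=np.ones(len(P),bool)
    for _ in range(4):
        h=np.linalg.lstsq(A[w],P[w,2],rcond=None)[0];w=abs(A@h-P[:,2])<.003
    A=A[w];print(cam,len(A),"plane",h.round(4),"along",np.percentile(A[:,0],[.5,99.5]).round(4),"across",np.percentile(A[:,1],[.5,99.5]).round(4))
    try:print(midline(P[w],c,yaw))
    except Exception as ex:print(ex)
r=read_camera("side");cv2.imwrite("pics/s8.png",cv2.resize(r["frame"][150:260,230:380],None,fx=4,fy=4,interpolation=cv2.INTER_CUBIC))
E
```

```text
[-0.32452008  0.92661588 -0.20074928] [0.53064869 0.03612595 0.08586938] 27.8917
side 293 plane [ 0.0012 -0.0114  0.0814] along [-0.0481  0.0507] across [-0.0249  0.0269]
(array([0.55941381, 0.04627136]), np.float64(0.22475385737766365), array([-0.04862129,  0.05062539]))
top 5
```

View pics/s8.png

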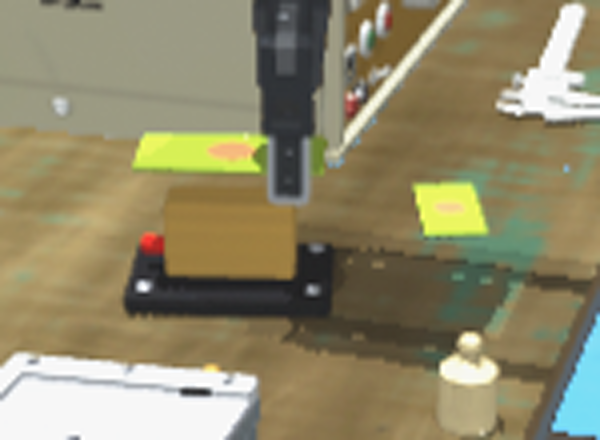

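The plate hovers level above the bar, with its edge at (135–325, 135–170) and the bar below at (165–297, 190). The two are aligned to within about 1 mm. Guarded lowering next.

```bash
python3 - <<'E'
from h import *
z=np.load("e.npz");g,b=z["g"]-[.0005,0],z["b"];q,M=quat(.2545,0.0)
h=.067;servo_line([*g,h],q,.06);wait(.2);print(current_wrist_force()-b)
while h>.058:
    h-=.0005;servo_line([*g,h],q,.02);F=current_wrist_force()-b
    if F[2]>1.5:
        wait(.1);F=current_wrist_force()-b
        print(round(h,4),F)
        if F[2]>1.3:break
print(h,F,current_eef_pos(),current_time_s(),current_ft_torque())
set_gripper(.058);wait(.3)
print(current_wrist_force()-b,current_grip_width())
set_gripper(.085)
servo_line([*g,h+.02],q,.06);servo_line([*g,.2],q,.15)
move_pose([.36,.2,.25],q);wait(.2)
for cam in("top","side"):
    r=read_camera(cam);X=xyz(r)
    k=(cv2.inRange(cv2.cvtColor(r["frame"],cv2.COLOR_BGR2HSV),(26,90,40),(44,255,255))>0)&(abs(X[...,0]-.56)<.1)&(abs(X[...,1]-.044)<.08)&(X[...,2]>.045)&(X[...,2]<.075)
    P=X[k];A=np.c_[P[:,:2]-[.56,.044],np.ones(len(P))]
    print(cam,len(P),np.linalg.lstsq(A,P[:,2],rcond=None)[0].round(4),midline(P,(.56,.044),.2545),rect(P),current_time_s())
r=read_camera("top");cv2.imwrite("pics/t9.png",cv2.resize(r["frame"][120:300,160:420],None,fx=3,fy=3,interpolation=cv2.INTER_CUBIC))
E
```

```text
[ 0.31662595 -0.30690239 -0.66101757]
0.0625 [-1.19787116 -1.66334881  5.24492969]
0.0625 [-1.19787116 -1.66334881  5.24492969] [0.52985297 0.03617573 0.06292942] 31.0417 [-0.00449136  0.16991857  0.05063873]
[ 0.35189032 -0.98243502  1.03127541] 0.05823716357002686
top 970 [0.0012 0.0021 0.0587] (array([0.55973527, 0.04501766]), np.float64(0.25071869366092425), array([-0.05061277,  0.04828933])) [559.0, 44.4, 100.3, 50.6, 14.3] 34.6083
side 424 [ 0.0021 -0.0058  0.0585] (array([0.5595017, 0.0459155]), np.float64(0.25403535589167847), array([-0.0490593 ,  0.04942896])) [560.1, 45.5, 99.8, 55.6, 12.2] 34.6583
```

View pics/t9.png

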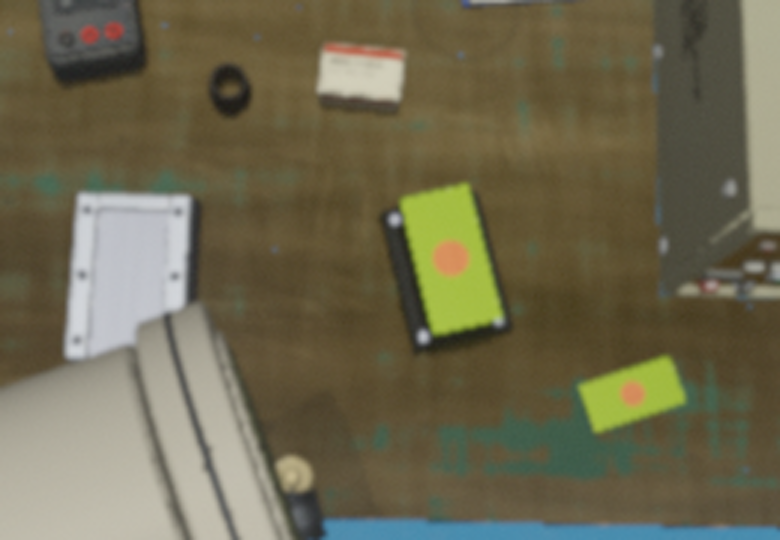

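The plate lies flat on the bar at (400–505, 185–335), within about 1 mm of centre. The bystanders are where they were and the gripper is clear, so I'm handing in.

```bash
python3 -c "
from station import *
print(job_done())"
```

```text
the job is handed in; nothing more can be done
None
```

The plate was slid out until about 40 mm hung free, pinched, lifted clear and laid flat along the electrode bar, within about 1 mm of centre. The job was handed in at about 35 s; measured contact forces stayed under 12 N.

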